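# Set out the soldering place round the wire feeder

### The arm

A 6-joint arm with a two-finger parallel gripper is mounted at the origin on a cart in front of the work surface, level with it; the furniture and walls round the work are solid. World frame = base frame: x ahead of the robot, y to its left, z up, the work surface at z = 0. Lengths are in mm, angles in rad, forces in N, time in s.
With the tool pointing down it reaches from about 275 to 1000 mm from the base axis. Payload 8.4 kg.
Tool frame: the origin (TCP) lies at the very end of the fingers, on their centre line; the grasp point (between the pads) lies 19 mm behind it; z points along the fingers, y is the line along which they close (so a half turn about z gives the same grasp; the last joint's range is limited). The gripper opens to 85 mm and grips with 20 to 120 N. Pads are 22 mm wide; open, the fingers measure 114 mm over their backs; the gripper's body (76 mm by 85 mm) begins 54 mm behind the grasp point. The pads swing forward as they close: fully open they stand 13 mm farther back than shut.
Start: joints at [-1.281, 0.353, 1.633, -0, 1.155, -0.002], TCP at [179.796, -598.583, 231.281] pointing down, gripper open.
Joint ranges: [-2.63, 2.63], [-0.92, 2.1], [0.06, 2.66], [-1.3, 4.44], [0, 2.69], [-3.02, 3.02]. Speed limits (rad/s): [2.22, 2.22, 2.79, 3.14, 3.14, 3.14].

### API

Orientations are given as [roll, pitch, yaw] about the fixed x, y, z axes, in that order (R = Rz(yaw) Ry(pitch) Rx(roll)).
In Python, from rig import sensors, grab_frame, camera_params, order gives the robot as it stands. The module is installed in compiled form; this text tells all that it offers.
- The arm moves only by the tool move_arm, never from a script. Its argument "motion" is a list of rows, each a list of 7 numbers: the turn, a rotation vector about the tool's x, y, z in fractions of the full range, 1 being pi/2 rad, then the shift along the tool's x, y, z in shares of 0.4 m (1.0 is 0.4 m), then the finger opening in m, from 0 to 0.0854. A call has 1 to 8 rows; each row is the pose to reach, as a shift and turn from the pose commanded when the call began, along the tool's axes at that moment; what a row does not reach only later rows make up. A row lasts 1/8 s, in which the tool goes at most 62.5 mm and 10.7 degrees, less where a joint would pass 70% of its speed; a pose out of reach is approached as far as the arm can. Shift and turn numbers lie between -1 and 1, and a call with a number outside is refused. A call with a gripper value outside its range is refused whole. The fingers move at their own pace and stop on an object; "grip_force" is the grip in N (left out, the last holds). Time passes only in rows, so rows that repeat a pose let the fingers close. It gives the time, the measured TCP pose, the force, the opening and the grip force at its end, in the units of the state.
- sensors.sense(): the state, without advancing time (a new reading comes with each control period).
- grab_frame(name): name is "side" or "top" or "wrist"; returns (picture, depth): 480x640x3 uint8, red, green, blue; 480x640 float32, mm along the optical axis (not along the pixel's ray), 0 where there is no reading.
- camera_params(name): a dict with "camera_matrix" (3x3 intrinsics, pixels), "world_from_camera" (4x4, takes a point from camera to world coordinates). Camera axes: x right, y down, z forward; pixel columns grow to the right and rows downward; lengths in mm; the calibration is good to about 2 mm. A picture is of the moment at which its call begins: read the wrist's pose just before it. camera_params takes no time and is no camera call; for the wrist camera it gives the pose at the moment of the call.
- order.sign_off(): hands the job in; it is judged then, once.
The state is a dict: "clock": time; "qpos": joint angles; "qvel": joint speeds; "joint_efforts": joint torques, N m; "eef_pos": TCP position; "tcp_rot": TCP orientation; "contact_force": force on the tool from outside, world axes, zero at the start; "wrist_torque": the same for the moment, N m; "opening": opening from 0.0 (shut) to 1.0 (fully open); "grasp_force": force on a finger pad.
Only numpy, scipy, OpenCV 4.12 (cv2) and the standard library are available. Lean on these libraries where they do the work, as an engineer would, in place of code of your own. Each camera call takes 0.05 s, during which the arm holds its last target. There are 200 camera calls.

### The job

Set out the soldering place round the blue wire feeder; left and behind are as seen when you stand facing its front, the side with the brass nozzle. Put the orange wire reel on the feeder's spindle, turned so that its keyway meets the key and it drops fully home; lay the tweezers along the feeder's left side, parallel to that side and centred on it; stand the flux bottle upright left of the tweezers, so that they lie between it and the feeder; and stand the green cup upright straight behind the middle of the feeder. Leave about 3 cm clear between neighbours, never tip the flux bottle over, and leave the round green board cap and the clear beaker where they are.

Things in the scene. Friction and masses are not known exactly. Their poses are not given: they have to be found in the camera images.
- feeder: Fixed wire feeder: blue base 84 x 84 mm, 18 mm high; on it a steel seat disc, radius 26 mm, its top 22 mm above the table, and a vertical keyed spindle in the middle. Origin: centre of the underside, under the spindle. -x is the front, where a brass nozzle juts out 20 mm; a white line on the base also marks the front. +x is behind, +y left when facing the front, z up.
- spindle_tip (a point): Top of the feeder's upright steel spindle, 18 mm thick, tapered over its last 6 mm; 52 mm above the table. A brass key 6 mm wide stands out of it on the front (nozzle) side, to 15 mm from the axis, from the seat to 40 mm above the table, with a slim lead-in to 42.7 mm. Axes as the feeder's.
- reel: Loose orange reel of silver wire, upright cylinder 60 mm in diameter, 34 mm high, up to 0.16 kg; grasp across the flanges. Bore 23 mm through it. Origin: centre of the underside. Fitted when its x axis points as the feeder's and its underside is 22 mm above the table; perched on the key it sits at 40 mm or more. Its x starts up to 1.2 rad either way from world x.
- keyway (a point): Outer end of the reel's one keyway, at its top face, 18 mm from the reel axis toward the reel's -x. The keyway is 10 mm wide, full height; a white line on the top flange marks its side. Axes as the reel's.
- tweezers: Steel tweezers, a flat bar 126 mm long along its y, 12 mm wide along its x and 8 mm thick, lying on the table; grasp across the 10 to 12 mm width at the middle. Origin: centre of the underside. Either end may point forward.
- flux_bottle: Flux bottle, round white body 41 mm in diameter with a red band and a red nozzle cap; solid body 76 mm high, 112 mm with the nozzle, standing upright; grasp the body about 50 mm up. Origin: centre of the underside, z up.
- cup: Small green plastic cup, open at the top and white inside, rim 36 mm in diameter, 29 mm high, narrower at the foot; grasp it at the rim. Origin: centre of the underside, z up.
- board_cap: Bystander: flat round green cap with a circuit board inside, 87 x 94 mm, 32 mm high, on the table; stays where it is. Origin: centre of the underside.
- glass_beaker: Bystander: clear beaker 81 x 89 mm, 102 mm high, on the table; stays where it is. Origin: centre of the underside.
Not all that is in view belongs to the job. What is shaped like the cup but turquoise is not meant.

How it is judged (in metres and radians):
At the end, for the whole second after the job is handed in: Reel home on seat (3.5 mm), key in keyway. Tweezers flat, 15-45 mm left of base, centred 20 mm, parallel 0.2 rad. Bottle upright, 40-75 mm left of tweezers (centres), 100-166 mm left of spindle, level 25 mm. Cup upright 75-105 mm behind spindle, centred 20 mm. All released, at rest (z of reel in the frame of feeder between 0.014 and 0.0255 m and horizontal distance between reel and feeder below 0.004 m and angle between the x axis of reel and the x axis of feeder, either way round below 0.25 rad and angle between each of reel, flux_bottle, cup's own z axis and vertical below 0.1 rad and y of tweezers in the frame of feeder between 0.063 and 0.093 m and x of tweezers in the frame of feeder between -0.02 and 0.02 m and angle between the y axis of tweezers and the x axis of feeder, either way round below 0.2 rad and height (world z) of each of tweezers, flux_bottle, cup below 0.005 m and y of flux_bottle in the frame of feeder between 0.1 and 0.166 m and x of flux_bottle in the frame of feeder between -0.025 and 0.025 m and horizontal distance between flux_bottle and tweezers between 0.04 and 0.075 m and x of cup in the frame of feeder between 0.075 and 0.105 m and y of cup in the frame of feeder between -0.02 and 0.02 m and linear speed of each of reel, tweezers, flux_bottle, cup below 0.02 m/s); the robot touches nothing.
It fails at once if the flux bottle is tipped over (angle between flux_bottle's own z axis and vertical above 0.7 rad).
It fails at once if the board cap is moved (distance of board_cap from where it was at the start of the episode above 0.025 m).
It fails at once if the clear beaker is moved (distance of glass_beaker from where it was at the start of the episode above 0.025 m).
It also fails if it takes over 107 s, if anything falls off the work surface, if the arm or the gripper's body presses on something with over 40 N, if the wrist force passes 120 N, or if a joint passes its speed limit or range.

## Working session

There is one attempt and no reset: what is moved stays moved. The work goes in short steps, Python scripts to look and compute and a tool call to move; the robot and the scene stay as the last step left them, time stands still between calls to the robot, and variables do not carry over. Pictures are saved under pics/ and viewed, at most 14 in all, crops included, and the job is handed in when it is done.

Besides the shell and the picture viewer there is one more tool, called after ">>>" as name(argument=value, ...), one argument or row to a line, values as JSON. move_arm: Moves the arm, as the interface text tells. Its arguments: {"type":"object","properties":{"motion":{"type":"array","items":{"type":"array","items":{"type":"number"}}},"grip_force":{"type":"number"}},"required":["motion"]}

```bash
mkdir -p pics
cat > h.py <<'E'
import numpy as np, cv2
from rig import sensors, grab_frame, camera_params, order
def cloud(name):
    P=camera_params(name); im,d=grab_frame(name)
    K=np.array(P["camera_matrix"]);T=np.array(P["world_from_camera"])
    v,u=np.mgrid[:480,:640]
    c=np.stack([(u-K[0,2])/K[0,0]*d,(v-K[1,2])/K[1,1]*d,d],-1)
    w=c@T[:3,:3].T+T[:3,3]; w[d==0]=np.nan
    return im,w,K,T
def save(n,im): cv2.imwrite(f"pics/{n}.png",im[...,::-1])
E
python3 - <<'E'
from h import *
for n in ("top","side"):
    im,w,K,T=cloud(n); save(n+"0",im); np.savez(n+"0.npz",im=im,w=w,K=K,T=T); print(n,K.round(1).tolist(),T.round(3).tolist())
print(sensors.sense())
E
```

```text
top [[435.4, 0.0, 319.6], [0.0, 435.4, 236.7], [0.0, 0.0, 1.0]] [[-0.001, -0.998, 0.062, 446.011], [-1.0, 0.001, 0.007, -289.696], [-0.007, -0.062, -0.998, 1157.825], [0.0, 0.0, 0.0, 1.0]]
side [[454.5, 0.0, 309.5], [0.0, 454.5, 230.5], [0.0, 0.0, 1.0]] [[0.531, -0.389, 0.753, -182.198], [-0.847, -0.218, 0.485, -729.098], [-0.025, -0.895, -0.445, 448.369], [0.0, 0.0, 0.0, 1.0]]
{'clock': 0.1, 'qpos': array([-1.28136265e+00,  3.53628520e-01,  1.63406116e+00,  3.94108439e-05,
        1.15522525e+00, -2.36732965e-03]), 'qvel': array([ 0.00164041, -0.00052829, -0.00057706, -0.00097034,  0.00063836,
       -0.00196184]), 'joint_efforts': array([-2.61618720e-05, -6.06357694e+01, -3.42820323e+01,  9.49580749e-05,
        4.02772363e-03,  5.22775849e-06]), 'eef_pos': array([ 179.70427433, -598.14840083,  230.60517129]), 'tcp_rot': array([-3.14027047e+00, -3.91655054e-05,  2.91785045e-01]), 'contact_force': array([-0.36787601, -0.84445309, -0.30511804]), 'wrist_torque': array([-0.00858264,  0.01150772, -0.05549454]), 'grasp_force': 0.0, 'opening': 0.9998764407858475}
```

View pics/top0.png

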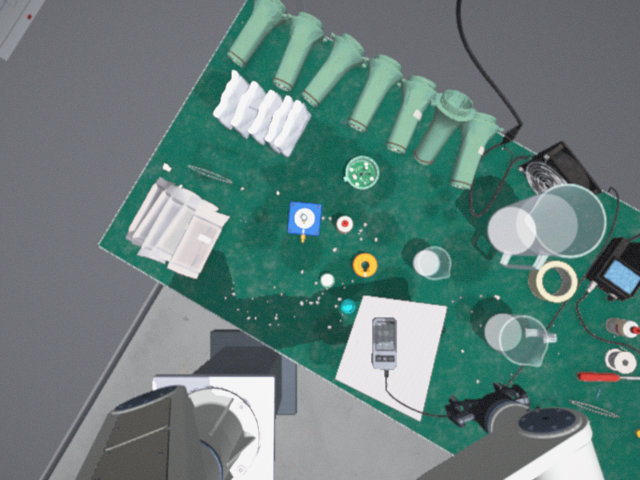

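View pics/side0.png

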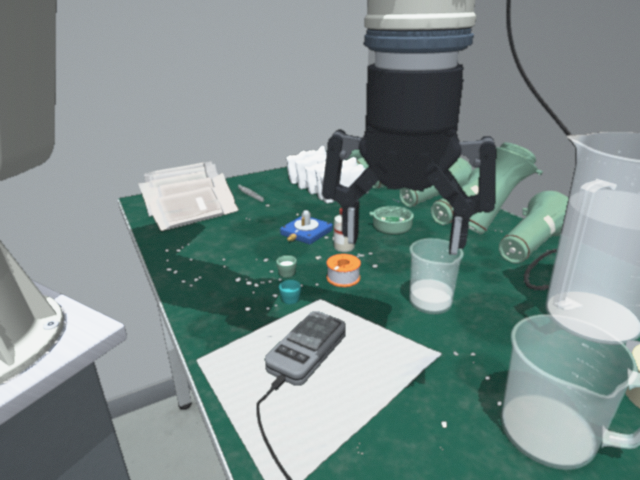

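Top view: the feeder is at (305,219) with its nozzle pointing down in the image (-x). The reel is at (365,265), the bottle at (344,225), the green cup at (327,281), the turquoise decoy at (347,306), the cap at (362,172) and the beaker at (432,263). Tweezers lie at (210,174), with a similar pair at (595,408).

Run:
```python
from h import *
z=np.load("top0.npz");im=z["im"];w=z["w"]
save("crop0",cv2.resize(im[140:330,170:450],(800,543),interpolation=cv2.INTER_CUBIC))
hsv=cv2.cvtColor(im,cv2.COLOR_RGB2HSV)
def rep(n,m,box):
    b=np.zeros(m.shape,bool);x0,x1,y0,y1=box;b[y0:y1,x0:x1]=1;m=m&b&np.isfinite(w[...,2])
    p=w[m]; print(n,len(p),"med",np.median(p,0).round(1),"min",p.min(0).round(1),"max",p.max(0).round(1))
    return m
H,S,V=[hsv[...,i].astype(int) for i in range(3)]
print("table z",np.nanmedian(w[200:210,260:280,2]), np.nanmedian(w[330:340,300:310,2]))
m=rep("base",(H>100)&(H<125)&(S>120),(270,340,190,250)); 
r=cv2.minAreaRect(w[m][:,:2].astype(np.float32));print(r)
m=rep("reel",(H<25)&(S>150)&(V>120),(345,385,245,285));print(cv2.minAreaRect(w[m][:,:2].astype(np.float32)), cv2.minEnclosingCircle(w[m][:,:2].astype(np.float32)))
Z=w[...,2]
for n,b in dict(bottle=(330,360,210,240),cup=(315,340,268,294),turq=(338,358,295,318),cap=(340,385,150,192),beaker=(405,455,240,285),tw=(180,240,160,186),tw2=(565,622,395,420),spindle=(285,325,200,240)).items():
    m=rep(n,Z>(4 if 'tw' in n else 10),b)
    if m.any(): print("   ",cv2.minAreaRect(w[m][:,:2].astype(np.float32)))
```

```text
table z 0.4379629799605027 0.5244795985506698
base 677 med [ 565.9 -243.1   18.2] min [ 521.3 -285.2   -6. ] max [ 613.8 -194.2   26.3]
((567.4849853515625, -240.01686096191406), (87.04786682128906, 88.32550048828125), 84.28663635253906)
reel 374 med [ 444.9 -397.    34.3] min [ 413.2 -431.    -2.3] max [ 474.  -369.3   41.6]
((444.12872314453125, -399.2637023925781), (60.01047134399414, 61.38634490966797), 6.815433502197266) ((443.3781433105469, -399.89703369140625), 31.8071231842041)
bottle 224 med [ 544.2 -342.2   69. ] min [ 526.7 -363.9   17.6] max [ 566.6 -323.5  111.4]
    ((546.807861328125, -344.34259033203125), (39.339515686035156, 40.31291198730469), 45.05522155761719)
cup 148 med [ 403.6 -300.6   20.9] min [ 388.3 -316.1   12.6] max [ 421.8 -282.5   35.4]
    ((405.0639953613281, -299.2959289550781), (33.47091293334961, 33.5981559753418), 0.3165555000305176)
turq 155 med [ 338.6 -352.4   20.7] min [ 321.6 -369.8   14.8] max [ 355.4 -336.4   33.5]
    ((338.8790283203125, -352.69647216796875), (33.94341278076172, 32.78598403930664), 44.897274017333984)
cap 581 med [ 686.4 
[... 237 characters left out ...]
.4] max [ 488.6 -519.3  108.1]
    ((448.567138671875, -558.773193359375), (78.7024154663086, 80.15996551513672), 89.531982421875)
tw 128 med [693.3   4.6   5.1] min [656.  -65.3   4. ] max [724.3  93.4  13.6]
    ((690.415283203125, 14.049064636230469), (158.82666015625, 68.10124969482422), 89.71946716308594)
tw2 384 med [ 250.  -623.8  560.4] min [   48.4 -1059.1     4. ] max [ 253.9 -596.4  596.8]
    ((144.2049102783203, -824.001953125), (498.4527893066406, 78.797119140625), 71.427978515625)
spindle 1025 med [ 563.4 -240.5   19.6] min [ 510.5 -285.2   10.3] max [ 611.8 -195.4   57.2]
    ((559.2843627929688, -239.75942993164062), (84.32256317138672, 97.95883178710938), 84.05137634277344)
```

View pics/crop0.png

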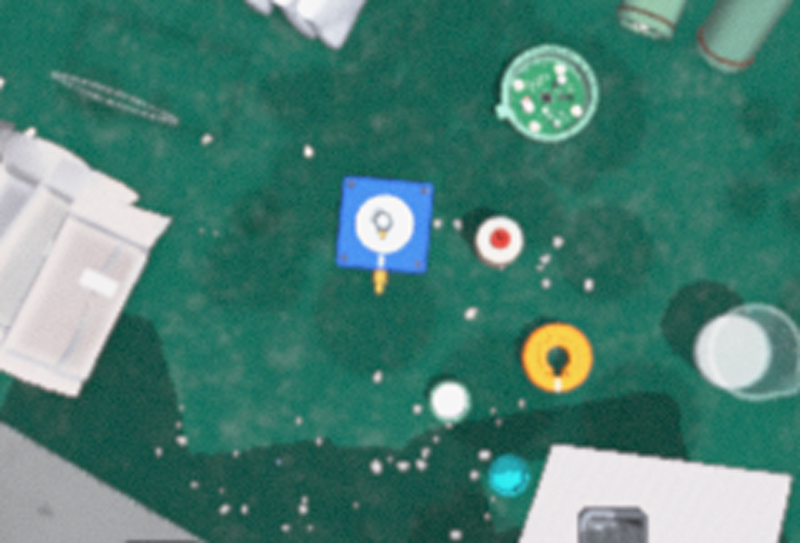

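The crop shows the feeder nozzle pointing down and slightly left, so its yaw is about -0.08. The reel's white keyway mark is at (557,384), so its yaw is about 0. The tweezers lie at (114,98). Next I'll move over the reel for a close wrist look.

The rows are not in the units I measure in: shifts go in shares of 0.4 m and turns go in shares of pi/2 rad. I convert before sending: 0.31 m / 0.4 = 0.775, 0.26 m / 0.4 = 0.65, 0.292 rad / 1.5708 = 0.1859.

>>> move_arm(
  motion=[
    [0,0,0.0929,0.25,-0.095,0,0.0854],
    [0,0,0.1859,0.5,-0.1875,0,0.0854],
    [0,0,0.1859,0.65,-0.25,0,0.0854],
    [0,0,0.1859,0.775,-0.2875,0,0.0854],
    [0,0,0.1859,0.775,-0.2875,0,0.0854],
    [0,0,0.1859,0.775,-0.2875,0,0.0854],
    [0,0,0.1859,0.775,-0.2875,0,0.0854],
  ],
)

```text
clock: 0.98
eef_pos: [444.0, -398.7, 230.9]
tcp_rot: [-3.141, 0.001, 0.002]
contact_force: [-0.8, 0.2, -0.1]
opening: 1.0
grasp_force: 0.0
```

```bash
cat >> h.py <<'E'
from scipy.spatial.transform import Rotation as R
def go(x,y,z,yaw):
    s=sensors.sense(); Rt=R.from_euler("xyz",s["tcp_rot"])
    turn=(Rt.inv()*R.from_euler("xyz",[np.pi,0,yaw])).as_rotvec()
    print("at",s["eef_pos"].round(1),s["tcp_rot"].round(3),"t",round(s["clock"],2),"turn",turn.round(4),"shift m",(Rt.inv().apply(np.array([x,y,z])-s["eef_pos"])/1000).round(4))
E
python3 - <<'E'
from h import *
im,w,K,T=cloud("wrist"); save("w0",im); np.savez("w0.npz",im=im,w=w,K=K,T=T); print(K.round(1).tolist(),T.round(3).tolist())
go(444,-399,230,0)
E
```

```text
[[420.6, 0.0, 316.0], [0.0, 420.6, 240.0], [0.0, 0.0, 1.0]] [[0.002, -0.959, -0.283, 515.116], [-1.0, -0.002, 0.0, -399.021], [-0.001, 0.283, -0.959, 374.189], [0.0, 0.0, 0.0, 1.0]]
at [ 443.1 -399.4  231. ] [-3.142e+00  1.000e-03  1.000e-03] t 1.02 turn [-0.0001  0.001   0.0007] shift m [ 0.0009 -0.0004  0.001 ]
```

View pics/w0.png

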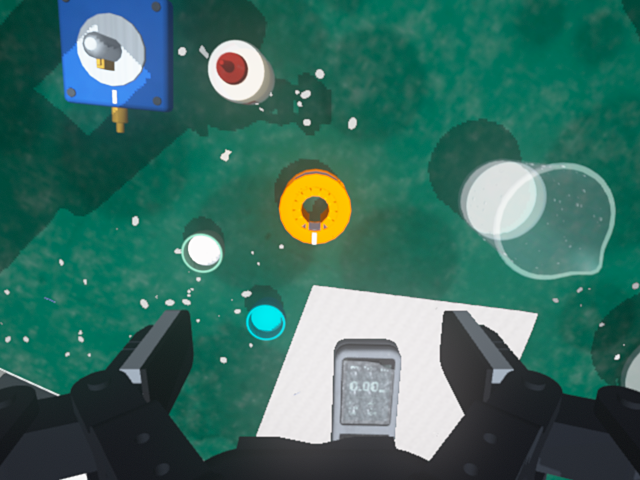

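The wrist view shows the reel at (315,207) with its mark at (315,238), the bottle at (240,70) and the feeder at (115,50) with its nozzle at (120,120). The green cup is at (203,252) and the turquoise one at (266,322).

Run:
```python
from h import *
z=np.load("w0.npz");im=z["im"];w=z["w"]
H,S,V=[cv2.cvtColor(im,cv2.COLOR_RGB2HSV)[...,i].astype(int) for i in range(3)]; Z=w[...,2]
def sel(m,b): 
    k=np.zeros(m.shape,bool);k[b[2]:b[3],b[0]:b[1]]=1; return w[m&k&np.isfinite(Z)]
def circ(n,p):
    if len(p)<5: print(n,len(p));return
    c,r=cv2.minEnclosingCircle(p[:,:2].astype(np.float32)); print(n,len(p),"circ",np.round(c,1),round(r,1),"zmed",np.median(p[:,2]).round(1), np.percentile(p[:,2],98).round(1))
print("table",np.nanmedian(Z[260:300,100:150]))
orange=(H<25)&(S>150)&(V>120)
p=sel(orange&(Z>28),(270,360,160,255));circ("reel top",p);c=np.array(cv2.minEnclosingCircle(p[:,:2].astype(np.float32))[0])
q=sel((S<60)&(V>200)&(Z>28),(300,330,225,250));print("mark",q.mean(0).round(1),"yaw",np.arctan2(*(c-q.mean(0)[:2])[::-1]).round(3))
circ("bottle body",sel((Z>60)&(Z<85),(195,285,30,115))); circ("bottle red",sel((Z>98),(195,285,30,115)))
circ("cup rim",sel((Z>22)&(Z<40),(175,230,225,280)))
circ("turq",sel((Z>22)&(Z<40),(240,292,296,345)))
b=sel((H>100)&(H<125)&(S>120)&(Z>13)&(Z<23),(50,185,0,125));print("base",cv2.minAreaRect(b[:,:2].astype(np.float32)),np.median(b[:,2]))
circ("seat",sel((S<60)&(V>150)&(Z>19)&(Z<26),(70,150,0,95)))
circ("spindle",sel((Z>46)&(Z<60),(70,150,0,95)))
n=sel((H>10)&(H<30)&(S>100),(105,135,105,140));print("nozzle",n.mean(0))
```

```text
table 0.9040033286332516
reel top 3141 circ [ 441.8 -397.1] 29.8 zmed 34.7 36.2
mark [ 416.9 -397.    35.2] yaw -0.002
bottle body 2133 circ [ 545. -344.] 20.2 zmed 68.5 82.3
bottle red 96 circ [ 544.9 -343.7] 2.6 zmed 106.8 114.0
cup rim 633 circ [ 402.4 -299.6] 18.1 zmed 28.5 31.2
turq 578 circ [ 336.3 -352.2] 18.4 zmed 28.3 31.2
base ((562.4334716796875, -240.04151916503906), (84.40658569335938, 81.32836151123047), 85.0911636352539) 18.550100488787308
seat 2712 circ [ 560.3 -239.3] 29.1 zmed 22.6 24.2
spindle 531 circ [ 563.9 -240.1] 9.3 zmed 49.8 53.4
nozzle [ 512.90920893 -236.40141817   14.2165257 ]
```

Converted, 0.223 m / 0.4 = 0.5575, 0.215 m / 0.4 = 0.5375.

>>> move_arm(
  motion=[
    [0,0,0,-0.0025,-0.005,0.125,0.0854],
    [0,0,0,-0.0025,-0.005,0.275,0.0854],
    [0,0,0,-0.0025,-0.005,0.4125,0.0854],
    [0,0,0,-0.0025,-0.005,0.4875,0.0854],
    [0,0,0,-0.0025,-0.005,0.5375,0.0854],
    [0,0,0,-0.0025,-0.005,0.5575,0.0854],
    [0,0,0,-0.0025,-0.005,0.5575,0.0854],
  ],
)

```text
clock: 1.9
eef_pos: [442.5, -397.9, 8.7]
tcp_rot: [3.141, -0.0, -0.001]
contact_force: [-0.3, 0.0, 0.0]
opening: 0.997
grasp_force: 0.0
```

>>> move_arm(
  motion=[
    [0,0,0,0,0,0,0.05],
    [0,0,0,0,0,0,0.05],
    [0,0,0,0,0,0,0.05],
    [0,0,0,0,0,0,0.05],
    [0,0,0,0,0,0,0.05],
    [0,0,0,0,0,0,0.05],
  ],
  grip_force=35,
)

```text
clock: 2.65
eef_pos: [443.3, -397.8, 10.1]
tcp_rot: [3.14, -0.001, 0.0]
contact_force: [-1.9, 0.8, 9.7]
opening: 0.679
grasp_force: 35.2
```

Converted, -0.157 m / 0.4 = -0.3925, -0.12 m / 0.4 = -0.3, 0.08 rad / 1.5708 = 0.0509.

>>> move_arm(
  motion=[
    [0,0,0,0,0,-0.05,0.05],
    [0,0,0,0,0,-0.15,0.05],
    [0,0,0.0255,0.075,-0.1,-0.25,0.05],
    [0,0,0.0509,0.15,-0.2,-0.25,0.05],
    [0,0,0.0509,0.2,-0.3,-0.25,0.05],
    [0,0,0.0509,0.2,-0.3925,-0.25,0.05],
    [0,0,0.0509,0.2,-0.3925,-0.25,0.05],
    [0,0,0.0509,0.2,-0.3925,-0.25,0.05],
  ],
)

```text
clock: 3.65
eef_pos: [523.1, -240.7, 109.4]
tcp_rot: [3.141, -0.001, -0.079]
contact_force: [0.4, -0.3, -0.5]
opening: 0.677
grasp_force: 38.0
```

Run:
```python
from h import *
im,w,K,T=cloud("wrist"); save("w1",im); np.savez("w1.npz",im=im,w=w,K=K,T=T)
go(563.5,-240,110,-0.08)
```

```text
at [ 523.  -241.1  109.1] [ 3.141e+00 -1.000e-03 -8.000e-02] t 3.7 turn [ 0.0007 -0.0012 -0.0003] shift m [ 0.0403 -0.0043 -0.0008]
```

View pics/w1.png

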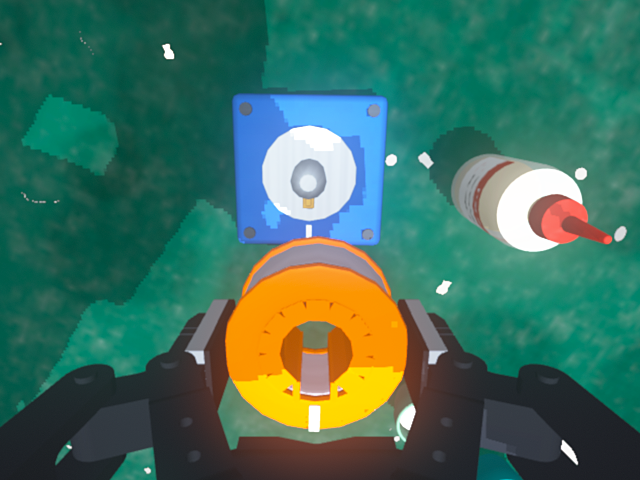

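The wrist view has the spindle at (309,180) and key at (308,203), the white base mark at (309,231), the held reel at (316,347) and its white mark at (314,418).

Run:
```python
from h import *
z=np.load("w1.npz");im=z["im"];w=z["w"]
H,S,V=[cv2.cvtColor(im,cv2.COLOR_RGB2HSV)[...,i].astype(int) for i in range(3)]; Z=w[...,2]
def sel(m,b): 
    k=np.zeros(m.shape,bool);k[b[2]:b[3],b[0]:b[1]]=1; return w[m&k&np.isfinite(Z)]
def circ(n,p):
    c,r=cv2.minEnclosingCircle(p[:,:2].astype(np.float32)); print(n,len(p),"circ",np.round(c,1),round(r,1),"z",np.percentile(p[:,2],[2,50,98]).round(1)); return np.array(c)
circ("seat",sel((S<70)&(Z>20)&(Z<26),(255,362,120,225)))
circ("spindle<46",sel((Z>30)&(Z<46)&(S<70),(280,340,150,198))); sp=circ("spindle top",sel((Z>46),(280,340,150,205)))
b=sel((H>100)&(H<125)&(S>120)&(Z>14)&(Z<22),(225,395,85,250));print("base",cv2.minAreaRect(b[:,:2].astype(np.float32)))
m=sel((S<70)&(V>200)&(Z>14)&(Z<22),(300,318,225,239)).mean(0);print("front mark",m,"yaw",np.arctan2(*(sp-m[:2])[::-1]))
o=(H<30)&(S>150)&(V>120)
zt=sel(o,(220,410,260,435));print("z pct",np.percentile(zt[:,2],[5,50,95]))
p=sel(o&(Z>np.percentile(zt[:,2],60)-4),(220,410,240,440));c=circ("reel top",p)
# fit to outer hull
h=cv2.convexHull(p[:,:2].astype(np.float32))[:,0];A=np.c_[2*h,np.ones(len(h))];s=np.linalg.lstsq(A,(h**2).sum(1),rcond=None)[0];print("fit",s[:2],np.sqrt(s[2]+s[0]**2+s[1]**2))
q=sel((S<60)&(V>200)&(Z>100),(304,326,402,435)).mean(0);print("mark",q,"yaw",np.arctan2(*(c-q[:2])[::-1]))
```

```text
seat 5645 circ [ 563.9 -240.2] 25.9 z [21.3 22.7 24. ]
spindle<46 95 circ [ 564.2 -240. ] 9.0 z [31.  38.6 45.9]
spindle top 1008 circ [ 564.2 -239.8] 8.9 z [46.5 50.  53.6]
base ((564.0216674804688, -240.17056274414062), (83.64078521728516, 84.05635070800781), 84.74346160888672)
front mark [ 531.46248283 -237.3634566    19.05184705] yaw -0.07519187861245483
z pct [112.8857282  133.64281369 134.64348584]
reel top 19723 circ [ 521.5 -240.9] 30.3 z [132.1 133.7 134.9]
fit [ 521.54964693 -240.89695827] 29.880165643563146
mark [ 497.1532248  -238.27149095  134.24999383] yaw -0.10861485337766039
```

Converted, 0.0424 m / 0.4 = 0.106, -0.0043 m / 0.4 = -0.0108.

>>> move_arm(
  motion=[
    [0,0,0,0.075,-0.0075,0,0.05],
    [0,0,0,0.106,-0.0108,0,0.05],
    [0,0,0,0.106,-0.0108,0.025,0.05],
    [0,0,0,0.106,-0.0108,0.075,0.05],
    [0,0,0,0.106,-0.0108,0.105,0.05],
    [0,0,0,0.106,-0.0108,0.105,0.05],
  ],
)

```text
clock: 4.45
eef_pos: [563.7, -239.0, 64.5]
tcp_rot: [-3.141, 0.003, -0.08]
contact_force: [-0.7, -0.7, -1.4]
opening: 0.677
grasp_force: 38.0
```

Converted, 0.02 m / 0.4 = 0.05, 0.018 m / 0.4 = 0.045.

>>> move_arm(
  motion=[
    [0,0,0,0,0,0.0125,0.05],
    [0,0,0,0,0,0.025,0.05],
    [0,0,0,0,0,0.0375,0.05],
    [0,0,0,0,0,0.045,0.05],
    [0,0,0,0,0,0.05,0.05],
  ],
)

```text
clock: 5.08
eef_pos: [565.2, -239.4, 46.1]
tcp_rot: [-3.142, 0.0, -0.08]
contact_force: [0.8, -0.7, -0.8]
opening: 0.678
grasp_force: 38.0
```

Converted, 0.0145 m / 0.4 = 0.0363, 0.013 m / 0.4 = 0.0325.

>>> move_arm(
  motion=[
    [0,0,0,0,0,0.01,0.05],
    [0,0,0,0,0,0.02,0.05],
    [0,0,0,0,0,0.0275,0.05],
    [0,0,0,0,0,0.0325,0.05],
    [0,0,0,0,0,0.0363,0.05],
    [0,0,0,0,0,0.0363,0.05],
  ],
)

```text
clock: 5.82
eef_pos: [565.3, -239.4, 32.3]
tcp_rot: [-3.142, 0.0, -0.08]
contact_force: [-1.6, 1.6, 4.8]
opening: 0.674
grasp_force: 38.2
```

>>> move_arm(
  motion=[
    [0,0,0,0,0,0,0.075],
    [0,0,0,0,0,0,0.075],
    [0,0,0,0,0,0,0.075],
    [0,0,0,0,0,0,0.075],
    [0,0,0,0,0,-0.075,0.075],
    [0,0,0,0,0,-0.2,0.075],
    [0,0,0,-0.1,0,-0.325,0.075],
    [0,0,0,-0.1,0,-0.325,0.075],
  ],
)

```text
clock: 6.82
eef_pos: [525.4, -236.8, 165.5]
tcp_rot: [3.14, -0.005, -0.081]
contact_force: [0.1, -0.1, 0.6]
opening: 0.881
grasp_force: 0.0
```

Run:
```python
from h import *
im,w,K,T=cloud("wrist"); save("w2",im); np.savez("w2.npz",im=im,w=w,K=K,T=T)
H,S,V=[cv2.cvtColor(im,cv2.COLOR_RGB2HSV)[...,i].astype(int) for i in range(3)]; Z=w[...,2]
o=(H<30)&(S>150)&(V>120)&(Z>48)&(abs(w[...,0]-564)<45)&(abs(w[...,1]+240)<45)
p=w[o];print(len(p),cv2.minEnclosingCircle(p[:,:2].astype(np.float32)),np.percentile(p[:,2],[5,50,95]))
t=np.load("top0.npz"); K,T=t["K"],t["T"]
# tweezers centre from top camera ray to z=8
C=T[:3,3]
for u,v in((188,166.5),(209.9,174.3),(232,182.5)):
    d=T[:3,:3]@[(u-K[0,2])/K[0,0],(v-K[1,2])/K[1,1],1];print("tw",(C+d*(6-C[2])/d[2]).round(1))
go(690,10,250,0)
```

```text
4923 ((563.8170776367188, -239.54290771484375), 29.226953506469727) [55.41553761 56.60850271 57.78793778]
tw [706.4  71.6   6. ]
tw [685.1  12.4   6. ]
tw [662.8 -47.2   6. ]
at [ 525.6 -236.6  163.8] [ 3.14e+00 -3.00e-03 -8.10e-02] t 6.88 turn [ 0.0013 -0.0032 -0.0807] shift m [ 0.1443 -0.2589 -0.086 ]
```

View pics/w2.png

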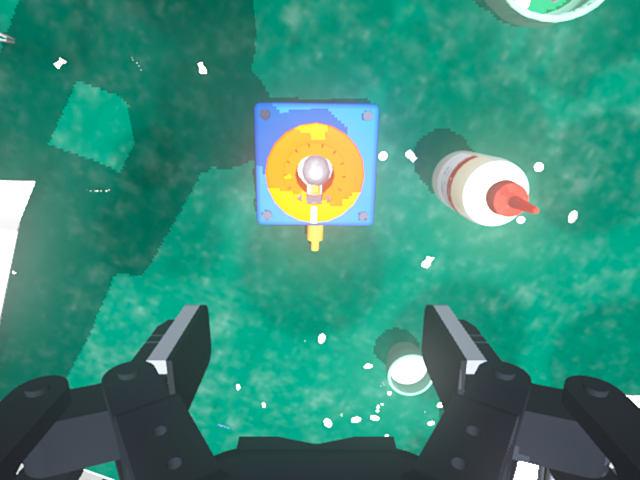

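The reel is seated: its top is at 56.6 mm, so the underside is about 22.6 mm, and its centre is within 0.6 mm of the spindle. Next is the tweezers.

Converted, -0.261 m / 0.4 = -0.6525, -0.235 m / 0.4 = -0.5875, -1.3 rad / 1.5708 = -0.8276.

>>> move_arm(
  motion=[
    [0,0,-0.1146,0.05,-0.1,-0.1,0.04],
    [0,0,-0.2292,0.125,-0.225,-0.125,0.04],
    [0,0,-0.3438,0.2,-0.35,-0.125,0.04],
    [0,0,-0.4584,0.275,-0.475,-0.125,0.04],
    [0,0,-0.573,0.3475,-0.5875,-0.125,0.04],
    [0,0,-0.6875,0.3475,-0.6525,-0.125,0.04],
    [0,0,-0.8021,0.3475,-0.6525,-0.125,0.04],
    [0,0,-0.8276,0.3475,-0.6525,-0.125,0.04],
  ],
)

```text
clock: 7.88
eef_pos: [684.8, 13.8, 209.5]
tcp_rot: [-3.139, 0.001, 1.224]
contact_force: [0.5, -0.8, -0.1]
opening: 0.467
grasp_force: 0.0
```

>>> move_arm(
  motion=[
    [0,0,0,0,0,0,0.04],
    [0,0,0,0,0,0,0.04],
  ],
)

```text
clock: 8.12
eef_pos: [684.8, 12.9, 210.8]
tcp_rot: [-3.141, 0.0, 1.219]
contact_force: [0.2, 0.1, 0.2]
opening: 0.465
grasp_force: 0.0
```

Run:
```python
from h import *
im,w,K,T=cloud("wrist"); save("w3",im); np.savez("w3.npz",im=im,w=w,K=K,T=T)
go(685,12,200,1.22)
Z=w[...,2]
m=(Z>4)&(Z<16)&(abs(w[...,0]-685)<60)&(abs(w[...,1]-12)<85)
n,l,s,c=cv2.connectedComponentsWithStats(m.astype(np.uint8))
for i in range(1,n):
    if s[i,4]>60: p=w[l==i];print(s[i],cv2.minAreaRect(p[:,:2].astype(np.float32)),np.percentile(p[:,2],[50,95]).round(1))
```

```text
at [684.8  12.8 211. ] [-3.141  0.     1.219] t 8.18 turn [-0.0008  0.0003 -0.0012] shift m [-0.0007  0.0005  0.011 ]
[309 126  14 149 434] ((683.7415771484375, 14.210289001464844), (125.93013000488281, 10.93399429321289), 69.70779418945312) [8.5 9.8]
```

View pics/w3.png

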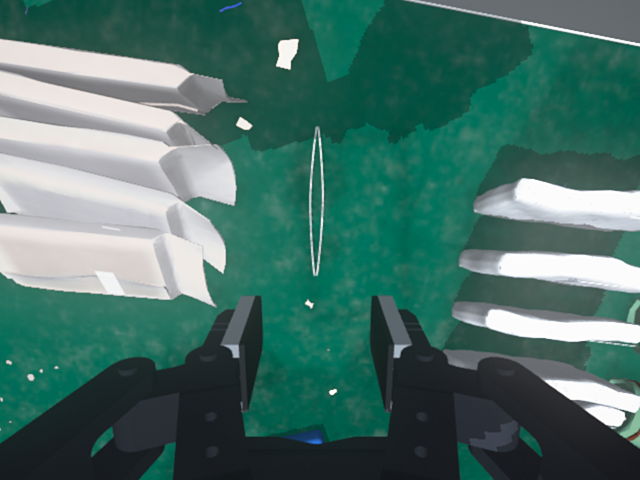

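The tweezers are upright in the view at (316,200), between the fingers' lines. They measure 126 x 11 mm, matching the text.

Converted, 0.206 m / 0.4 = 0.515, 0.2 m / 0.4 = 0.5.

>>> move_arm(
  motion=[
    [0,0,0,0.0025,-0.0038,0.125,0.04],
    [0,0,0,0.0025,-0.0038,0.25,0.04],
    [0,0,0,0.0025,-0.0038,0.375,0.04],
    [0,0,0,0.0025,-0.0038,0.4625,0.04],
    [0,0,0,0.0025,-0.0038,0.5,0.04],
    [0,0,0,0.0025,-0.0038,0.515,0.04],
    [0,0,0,0.0025,-0.0038,0.515,0.04],
  ],
)

```text
clock: 9.05
eef_pos: [684.5, 14.3, 6.7]
tcp_rot: [3.14, -0.001, 1.22]
contact_force: [-0.5, -0.6, 1.3]
opening: 0.466
grasp_force: 0.0
```

>>> move_arm(
  motion=[
    [0,0,0,0,0,0,0.02],
    [0,0,0,0,0,0,0.01],
    [0,0,0,0,0,0,0.002],
    [0,0,0,0,0,0,0.002],
    [0,0,0,0,0,0,0.002],
    [0,0,0,0,0,0,0.002],
  ],
)

```text
clock: 9.8
eef_pos: [684.6, 14.3, 7.0]
tcp_rot: [3.14, -0.001, 1.22]
contact_force: [-0.5, 0.7, 7.5]
opening: 0.085
grasp_force: 34.4
```

Converted, -0.12 m / 0.4 = -0.3, -0.1 m / 0.4 = -0.25.

>>> move_arm(
  motion=[
    [0,0,0,0,0,-0.05,0.002],
    [0,0,0,0,0,-0.15,0.002],
    [0,0,0,0,0,-0.25,0.002],
    [0,0,0,0,0,-0.3,0.002],
    [0,0,0,0,0,-0.3,0.002],
  ],
)

```text
clock: 10.42
eef_pos: [684.8, 14.3, 127.7]
tcp_rot: [3.139, -0.001, 1.22]
contact_force: [-0.9, 0.2, 0.4]
opening: 0.084
grasp_force: 34.1
```

Run:
```python
from h import *
im,w,K,T=cloud("wrist"); save("w4",im); np.savez("w4.npz",im=im,w=w,K=K,T=T)
print(sensors.sense()["opening"],sensors.sense()["grasp_force"])
f=np.array([564,-240.]);a=-0.085;Rf=np.array([[np.cos(a),-np.sin(a)],[np.sin(a),np.cos(a)]])
for n,q in dict(tw=(0,.078),bottle=(0,.134),cup=(.09,0)).items(): print(n,(f+Rf@(np.array(q)*1000)).round(1))
x,y=f+Rf@[0,78.];go(x,y,126,a)
```

```text
0.07916064356217786 34.14414346218109
tw [ 570.6 -162.3]
bottle [ 575.4 -106.5]
cup [ 653.7 -247.6]
at [683.7  14.3 125.9] [ 3.141 -0.     1.22 ] t 10.47 turn [ 3.0000e-04 -4.0000e-04  1.3048e+00] shift m [-2.047e-01 -4.550e-02 -2.000e-04]
```

View pics/w4.png

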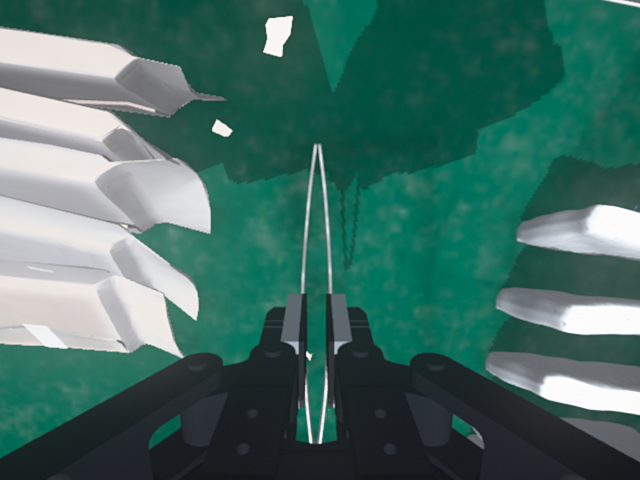

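The tweezers are held level between the pads, spanning (318,145) to (318,440).

Converted, -0.205 m / 0.4 = -0.5125, -0.18 m / 0.4 = -0.45, 1.305 rad / 1.5708 = 0.8308.

>>> move_arm(
  motion=[
    [0,0,0.1146,-0.05,-0.0125,-0.1,0.002],
    [0,0,0.2292,-0.125,-0.0275,-0.125,0.002],
    [0,0,0.3438,-0.2125,-0.0475,-0.125,0.002],
    [0,0,0.4584,-0.3,-0.0675,-0.125,0.002],
    [0,0,0.573,-0.375,-0.0825,-0.125,0.002],
    [0,0,0.6875,-0.45,-0.1,-0.125,0.002],
    [0,0,0.7894,-0.5125,-0.1138,-0.125,0.002],
    [0,0,0.8308,-0.5125,-0.1138,-0.125,0.002],
  ],
)

```text
clock: 11.48
eef_pos: [568.4, -163.7, 173.6]
tcp_rot: [-3.141, 0.004, -0.091]
contact_force: [0.1, 0.2, -0.0]
opening: 0.082
grasp_force: 34.3
```

Converted, 0.06 m / 0.4 = 0.15, 0.03 m / 0.4 = 0.075.

>>> move_arm(
  motion=[
    [0,0,0,0,0,0.075,0.002],
    [0,0,0,0,0,0.15,0.002],
    [0,0,0,0,0,0.15,0.002],
  ],
)

```text
clock: 11.85
eef_pos: [567.7, -161.8, 112.1]
tcp_rot: [-3.14, 0.007, -0.085]
contact_force: [0.3, 0.7, -0.2]
opening: 0.078
grasp_force: 34.3
```

Run:
```python
from h import *
go(570.6,-162.3,7,-.085)
t=np.load("w3.npz");w=t["w"];m=(w[...,0]<660)&(w[...,1]>-60)&(w[...,1]<100)&(w[...,0]>540);print("box z max",np.nanpercentile(w[m][:,2],99.5))
```

```text
at [ 567.7 -161.8  112.1] [-3.14   0.007 -0.085] t 11.85 turn [-0.0015  0.0073 -0.0003] shift m [0.0037 0.0004 0.1051]
box z max 295.20466683118366
```

Converted, 0.104 m / 0.4 = 0.26, 0.085 m / 0.4 = 0.2125, 0.003 rad / 1.5708 = 0.0019.

>>> move_arm(
  motion=[
    [0,0.0019,0,0.0075,0,0.075,0.002],
    [0,0.0019,0,0.0075,0,0.1625,0.002],
    [0,0.0019,0,0.0075,0,0.2125,0.002],
    [0,0.0019,0,0.0075,0,0.245,0.002],
    [0,0.0019,0,0.0075,0,0.26,0.002],
    [0,0.0019,0,0.0075,0,0.26,0.002],
  ],
)

```text
clock: 12.6
eef_pos: [573.8, -162.9, 12.1]
tcp_rot: [3.142, -0.003, -0.085]
contact_force: [-0.2, -0.2, -0.2]
opening: 0.084
grasp_force: 34.3
```

Converted, -0.17 m / 0.4 = -0.425, -0.12 m / 0.4 = -0.3.

>>> move_arm(
  motion=[
    [0,0,0,0,0,0,0.03],
    [0,0,0,0,0,0,0.03],
    [0,0,0,0,0,0,0.03],
    [0,0,0,0,0,-0.05,0.03],
    [0,0,0,0,0,-0.175,0.03],
    [0,0,0,0,0,-0.3,0.03],
    [0,0,0,-0.075,0,-0.425,0.06],
    [0,0,0,-0.075,0,-0.425,0.06],
  ],
)

```text
clock: 13.6
eef_pos: [544.0, -160.8, 187.0]
tcp_rot: [3.14, -0.01, -0.085]
contact_force: [-0.3, 0.7, -0.1]
opening: 0.706
grasp_force: 0.0
```

Run:
```python
from h import *
im,w,K,T=cloud("wrist"); save("w5",im); np.savez("w5.npz",im=im,w=w,K=K,T=T)
Z=w[...,2]
m=(Z>4)&(Z<16)&(abs(w[...,0]-570)<80)&(abs(w[...,1]+162)<33)
n,l,s,c=cv2.connectedComponentsWithStats(m.astype(np.uint8))
for i in range(1,n):
    if s[i,4]>60: p=w[l==i];print(s[i],cv2.minAreaRect(p[:,:2].astype(np.float32)),np.percentile(p[:,2],[5,50,95]).round(1))
m=(Z>60)&(Z<85)&(abs(w[...,0]-545)<30)&(abs(w[...,1]+344)<30)
if m.any(): print("bottle",cv2.minEnclosingCircle(w[m][:,:2].astype(np.float32)))
go(545,-344,175,np.pi/2-.085)
```

```text
[313  89  10 166 282] ((572.810791015625, -165.3394775390625), (6.2668962478637695, 125.28479766845703), 85.77711486816406) [7.2 8.6 9.7]
[308 101   6  59  91] ((606.6318969726562, -162.28636169433594), (1.3526331186294556, 41.94157028198242), 80.15846252441406) [7.  8.4 9.6]
[308 161   6  94 132] ((547.7485961914062, -156.42494201660156), (1.9466677904129028, 73.98011016845703), 88.0055160522461) [6.4 8.6 9.9]
bottle ((545.5293579101562, -342.20709228515625), 20.207988739013672)
at [ 543.8 -160.6  184.8] [ 3.141 -0.008 -0.085] t 13.65 turn [ 0.0069 -0.0054 -1.5713] shift m [0.0167 0.1827 0.0102]
```

View pics/w5.png

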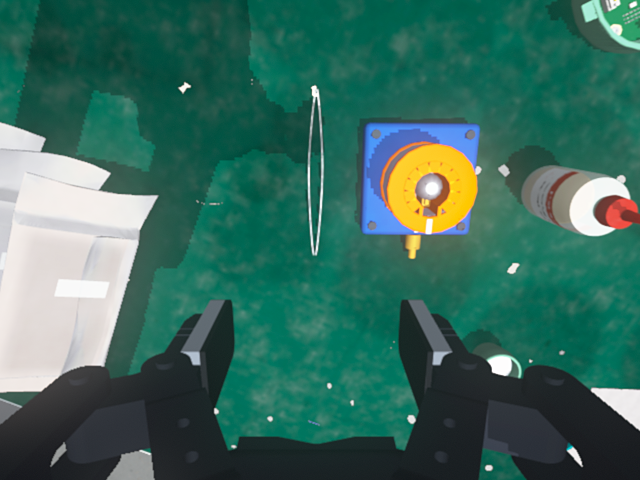

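Tweezers in place at (573,-162), parallel to the side. Next is the bottle at (545,-343).

Converted, 0.182 m / 0.4 = 0.455, 0.017 m / 0.4 = 0.0425, -1.44 rad / 1.5708 = -0.9167.

>>> move_arm(
  motion=[
    [0,0,-0.1146,0,0.075,0,0.07],
    [0,0,-0.2292,0.025,0.2,0,0.07],
    [0,0,-0.3438,0.0425,0.325,0,0.07],
    [0,0,-0.4584,0.0425,0.425,0,0.07],
    [0,0,-0.573,0.0425,0.455,0,0.07],
    [0,0,-0.6875,0.0425,0.455,0,0.07],
    [0,0,-0.8021,0.0425,0.455,0,0.07],
    [0,0,-0.9167,0.0425,0.455,0,0.07],
  ],
)

```text
clock: 14.65
eef_pos: [544.3, -342.8, 180.4]
tcp_rot: [3.14, -0.001, 1.361]
contact_force: [0.2, 0.3, -0.6]
opening: 0.821
grasp_force: 0.0
```

Converted, -0.13 rad / 1.5708 = -0.0828.

>>> move_arm(
  motion=[
    [0,0,-0.0828,0,0,0,0.07],
    [0,0,-0.0828,0,0,0,0.07],
    [0,0,-0.0828,0,0,0,0.07],
  ],
)

```text
clock: 15.02
eef_pos: [544.5, -342.9, 181.1]
tcp_rot: [3.139, -0.0, 1.482]
contact_force: [0.5, -0.0, -0.8]
opening: 0.816
grasp_force: 0.0
```

Run:
```python
from h import *
im,w,K,T=cloud("wrist"); Z=w[...,2]
for a,b in((40,60),(55,70),(60,85)):
  m=(Z>a)&(Z<b)&(abs(w[...,0]-545)<30)&(abs(w[...,1]+343)<30)
  if m.any(): print("bottle",cv2.minEnclosingCircle(w[m][:,:2].astype(np.float32)))
m=(Z>80)&(Z<130)&(abs(w[...,0]-545)<30)&(abs(w[...,1]+343)<30)
if m.any(): print(np.percentile(w[m],[2,50,98],axis=0).round(1))
go(545.3,-343,42,np.pi/2-.085)
```

```text
bottle ((544.6734008789062, -342.86175537109375), 20.56391143798828)
bottle ((544.6387329101562, -343.1248779296875), 20.500118255615234)
bottle ((544.660400390625, -342.9488525390625), 20.251888275146484)
[[ 536.5 -350.7   80.9]
 [ 545.1 -340.9   88.4]
 [ 553.3 -334.2  112.6]]
at [ 544.5 -342.9  181.3] [ 3.139 -0.     1.482] t 15.07 turn [ 0.0024 -0.0003 -0.0033] shift m [-1.000e-04  4.000e-04  1.393e-01]
```

Converted, 0.138 m / 0.4 = 0.345, 0.13 m / 0.4 = 0.325, 0.0024 rad / 1.5708 = 0.0015.

>>> move_arm(
  motion=[
    [0.0015,0,-0.0019,0,0,0.075,0.07],
    [0.0015,0,-0.0019,0,0,0.15,0.07],
    [0.0015,0,-0.0019,0,0,0.225,0.07],
    [0.0015,0,-0.0019,0,0,0.2875,0.07],
    [0.0015,0,-0.0019,0,0,0.325,0.07],
    [0.0015,0,-0.0019,0,0,0.345,0.07],
    [0.0015,0,-0.0019,0,0,0.345,0.07],
  ],
)

```text
clock: 15.95
eef_pos: [545.1, -343.1, 43.7]
tcp_rot: [3.141, -0.0, 1.487]
contact_force: [-0.4, 0.1, -0.4]
opening: 0.823
grasp_force: 0.0
```

>>> move_arm(
  motion=[
    [0,0,0,0,0,0,0.05],
    [0,0,0,0,0,0,0.04],
    [0,0,0,0,0,0,0.03],
    [0,0,0,0,0,0,0.03],
    [0,0,0,0,0,0,0.03],
    [0,0,0,0,0,0,0.03],
  ],
  grip_force=30,
)

```text
clock: 16.7
eef_pos: [545.8, -343.4, 44.9]
tcp_rot: [3.139, 0.001, 1.488]
contact_force: [-0.9, 0.9, 6.4]
opening: 0.46
grasp_force: 30.1
```

Converted, -0.1 m / 0.4 = -0.25, -0.09 m / 0.4 = -0.225.

>>> move_arm(
  motion=[
    [0,0,0,0,0,-0.025,0.03],
    [0,0,0,0,0,-0.075,0.03],
    [0,0,0,0,0,-0.15,0.03],
    [0,0,0,0,0,-0.225,0.03],
    [0,0,0,0,0,-0.25,0.03],
    [0,0,0,0,0,-0.25,0.03],
  ],
)

```text
clock: 17.45
eef_pos: [545.2, -343.2, 144.6]
tcp_rot: [3.14, 0.001, 1.488]
contact_force: [0.6, -0.7, -0.9]
opening: 0.459
grasp_force: 30.5
```

Run:
```python
from h import *
im,w,K,T=cloud("wrist"); save("w6",im)
go(575.5,-106.5,140,np.pi/2-.085)
```

```text
at [ 544.7 -342.9  143.5] [ 3.141 -0.     1.488] t 17.5 turn [ 0.0004 -0.0001  0.002 ] shift m [0.2381 0.0111 0.0036]
```

View pics/w6.png

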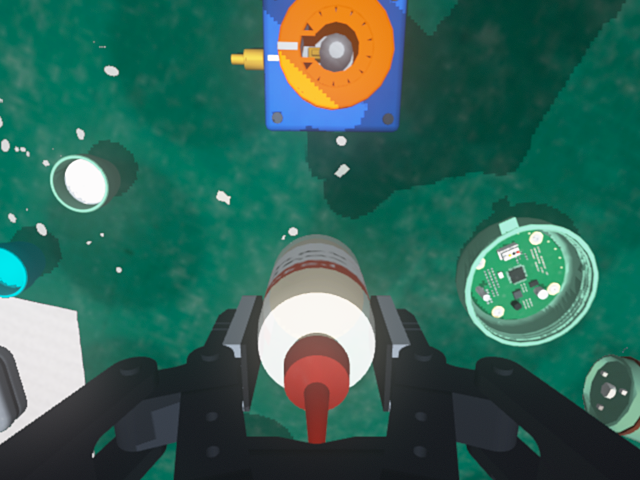

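The bottle is held upright at (316,340), base clear of the table.

Converted, 0.237 m / 0.4 = 0.5925, 0.011 m / 0.4 = 0.0275, 0.002 rad / 1.5708 = 0.0013.

>>> move_arm(
  motion=[
    [0,0,0.0013,0.05,0.0025,0,0.03],
    [0,0,0.0013,0.15,0.0075,0,0.03],
    [0,0,0.0013,0.275,0.0125,0,0.03],
    [0,0,0.0013,0.4,0.02,0,0.03],
    [0,0,0.0013,0.5125,0.025,0,0.03],
    [0,0,0.0013,0.575,0.0275,0,0.03],
    [0,0,0.0013,0.5925,0.0275,0,0.03],
    [0,0,0.0013,0.5925,0.0275,0,0.03],
  ],
)

```text
clock: 18.5
eef_pos: [575.1, -107.3, 143.1]
tcp_rot: [-3.141, 0.0, 1.487]
contact_force: [0.0, 0.2, -0.5]
opening: 0.458
grasp_force: 30.5
```

Converted, 0.095 m / 0.4 = 0.2375, 0.09 m / 0.4 = 0.225.

>>> move_arm(
  motion=[
    [0,0,0,0,0,0.05,0.03],
    [0,0,0,0,0,0.125,0.03],
    [0,0,0,0,0,0.1875,0.03],
    [0,0,0,0,0,0.225,0.03],
    [0,0,0,0,0,0.2375,0.03],
    [0,0,0,0,0,0.2375,0.03],
    [0,0,0,0,0,0.2375,0.03],
  ],
)

```text
clock: 19.38
eef_pos: [576.3, -108.0, 49.6]
tcp_rot: [3.14, 0.0, 1.486]
contact_force: [0.4, -0.6, -0.7]
opening: 0.459
grasp_force: 30.5
```

Run:
```python
from h import *
go(575.5,-107,44.3,np.pi/2-.085)
```

```text
at [ 576.3 -108.    49.6] [3.14  0.    1.486] t 19.38 turn [ 0.002   0.0001 -0.0001] shift m [ 0.0009 -0.0009  0.0053]
```

Converted, 0.006 m / 0.4 = 0.015, 0.005 m / 0.4 = 0.0125.

>>> move_arm(
  motion=[
    [0,0,0,0,0,0.0063,0.03],
    [0,0,0,0,0,0.0125,0.03],
    [0,0,0,0,0,0.015,0.03],
    [0,0,0,0,0,0.015,0.03],
  ],
)

```text
clock: 19.88
eef_pos: [576.2, -107.7, 44.7]
tcp_rot: [3.14, 0.0, 1.486]
contact_force: [-4.9, 0.4, 20.3]
opening: 0.46
grasp_force: 32.2
```

>>> move_arm(
  motion=[
    [0,0,0,0,0,0,0.05],
    [0,0,0,0,0,0,0.07],
    [0,0,0,0,0,0,0.07],
    [0,0,0,0,0,0,0.07],
    [0,0,0,0,0,-0.075,0.07],
    [0,0,0,0,0,-0.2,0.07],
    [0,0,0,0,0,-0.325,0.07],
    [0,0,0,0,0,-0.35,0.07],
  ],
)

```text
clock: 20.88
eef_pos: [577.5, -108.2, 186.3]
tcp_rot: [3.135, 0.001, 1.486]
contact_force: [-0.3, -0.7, -0.5]
opening: 0.824
grasp_force: 0.0
```

Run:
```python
from h import *
im,w,K,T=cloud("wrist"); Z=w[...,2]
for a,b in((40,60),(60,85)):
  m=(Z>a)&(Z<b)&(abs(w[...,0]-575)<30)&(abs(w[...,1]+107)<30)
  if m.any(): print("bottle",cv2.minEnclosingCircle(w[m][:,:2].astype(np.float32)))
go(402.4,-299.6,180,0)
```

```text
bottle ((575.1406860351562, -107.31265258789062), 20.563329696655273)
bottle ((575.1121826171875, -107.26615905761719), 20.144174575805664)
at [ 577.1 -108.1  185.8] [3.136 0.    1.486] t 20.93 turn [ 0.0045 -0.0035  1.4857] shift m [-0.2057 -0.1578  0.005 ]
```

Converted, -0.2057 m / 0.4 = -0.5143, -0.18 m / 0.4 = -0.45, 1.44 rad / 1.5708 = 0.9167.

>>> move_arm(
  motion=[
    [0,0,0.1146,-0.075,-0.0625,0,0.06],
    [0,0,0.2292,-0.175,-0.1375,0,0.06],
    [0,0,0.3438,-0.275,-0.2125,0,0.06],
    [0,0,0.4584,-0.375,-0.2875,0,0.06],
    [0,0,0.573,-0.45,-0.35,0,0.06],
    [0,0,0.6875,-0.5143,-0.395,0,0.06],
    [0,0,0.8021,-0.5143,-0.395,0,0.06],
    [0,0,0.9167,-0.5143,-0.395,0,0.06],
  ],
)

```text
clock: 21.92
eef_pos: [399.5, -299.2, 181.1]
tcp_rot: [-3.14, 0.001, 0.039]
contact_force: [-0.6, -1.4, 0.3]
opening: 0.704
grasp_force: 0.0
```

Converted, 0.04 rad / 1.5708 = 0.0255.

>>> move_arm(
  motion=[
    [0,0,0.0255,0,0,0,0.06],
    [0,0,0.0255,0,0,0,0.06],
    [0,0,0.0255,0,0,0,0.06],
  ],
)

```text
clock: 22.3
eef_pos: [400.3, -299.0, 181.9]
tcp_rot: [-3.141, 0.0, 0.007]
contact_force: [0.2, -0.8, 0.2]
opening: 0.704
grasp_force: 0.0
```

Run:
```python
from h import *
im,w,K,T=cloud("wrist"); Z=w[...,2]
m=(Z>22)&(Z<40)&(abs(w[...,0]-402)<30)&(abs(w[...,1]+300)<30)
c,r=cv2.minEnclosingCircle(w[m][:,:2].astype(np.float32)); print(c,r,im[m].mean(0))
go(c[0],c[1],6,0)
```

```text
(402.1546936035156, -299.5835876464844) 17.886125564575195 [145.40331492 191.93232044 175.09254144]
at [ 400.4 -299.1  182.1] [-3.141  0.     0.007] t 22.35 turn [-0.0006  0.0002  0.0067] shift m [0.0018 0.0006 0.1761]
```

Converted, 0.175 m / 0.4 = 0.4375, 0.0018 m / 0.4 = 0.0045.

>>> move_arm(
  motion=[
    [0,0,0,0.0045,0.0015,0.1,0.06],
    [0,0,0,0.0045,0.0015,0.2,0.06],
    [0,0,0,0.0045,0.0015,0.3,0.06],
    [0,0,0,0.0045,0.0015,0.375,0.06],
    [0,0,0,0.0045,0.0015,0.42,0.06],
    [0,0,0,0.0045,0.0015,0.4375,0.06],
    [0,0,0,0.0045,0.0015,0.4375,0.06],
  ],
)

```text
clock: 23.22
eef_pos: [402.5, -299.8, 7.6]
tcp_rot: [-3.141, -0.0, 0.006]
contact_force: [-0.2, -0.2, -0.5]
opening: 0.7
grasp_force: 0.0
```

>>> move_arm(
  motion=[
    [0,0,0,0,0,0,0.045],
    [0,0,0,0,0,0,0.035],
    [0,0,0,0,0,0,0.025],
    [0,0,0,0,0,0,0.025],
    [0,0,0,0,0,0,0.025],
    [0,0,0,0,0,0,0.025],
  ],
  grip_force=20,
)

```text
clock: 23.98
eef_pos: [403.1, -300.2, 8.5]
tcp_rot: [3.141, -0.002, 0.006]
contact_force: [0.1, 0.8, 6.0]
opening: 0.396
grasp_force: 19.4
```

Converted, -0.14 m / 0.4 = -0.35, -0.11 m / 0.4 = -0.275.

>>> move_arm(
  motion=[
    [0,0,0,0,0,-0.05,0.025],
    [0,0,0,0,0,-0.15,0.025],
    [0,0,0,0,0,-0.275,0.025],
    [0,0,0,0,0,-0.35,0.025],
    [0,0,0,0,0,-0.35,0.025],
  ],
)

```text
clock: 24.6
eef_pos: [403.9, -301.0, 150.4]
tcp_rot: [3.138, -0.005, 0.006]
contact_force: [-0.1, -1.5, -1.1]
opening: 0.396
grasp_force: 20.1
```

Run:
```python
from h import *
im,w,K,T=cloud("wrist"); save("w7",im)
go(653.7,-247.6,145,-.085)
```

```text
at [ 403.  -300.3  148.7] [ 3.14e+00 -3.00e-03  6.00e-03] t 24.65 turn [ 0.0016 -0.0028  0.0908] shift m [ 0.251  -0.0512  0.0043]
```

View pics/w7.png

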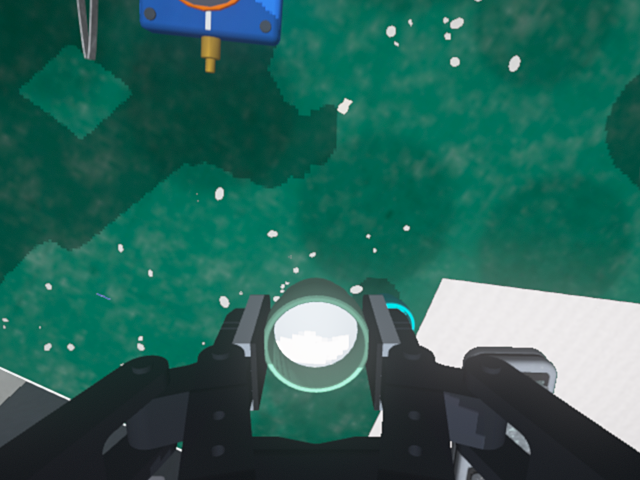

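The green cup is held upright at (316,340), with the turquoise one behind it.

Converted, 0.251 m / 0.4 = 0.6275, 0.22 m / 0.4 = 0.55, 0.091 rad / 1.5708 = 0.0579.

>>> move_arm(
  motion=[
    [0,0,0.0191,0.075,-0.015,0,0.025],
    [0,0,0.0382,0.2,-0.04,0,0.025],
    [0,0,0.0579,0.325,-0.065,0,0.025],
    [0,0,0.0579,0.45,-0.09,0,0.025],
    [0,0,0.0579,0.55,-0.1125,0,0.025],
    [0,0,0.0579,0.6275,-0.1275,0,0.025],
    [0,0,0.0579,0.6275,-0.1275,0,0.025],
    [0,0,0.0579,0.6275,-0.1275,0,0.025],
  ],
)

```text
clock: 25.65
eef_pos: [651.8, -247.1, 146.1]
tcp_rot: [-3.141, 0.002, -0.085]
contact_force: [-0.1, 0.2, -0.2]
opening: 0.398
grasp_force: 20.1
```

Converted, 0.134 m / 0.4 = 0.335, 0.13 m / 0.4 = 0.325.

>>> move_arm(
  motion=[
    [0,0,0,0,0,0.075,0.025],
    [0,0,0,0,0,0.175,0.025],
    [0,0,0,0,0,0.275,0.025],
    [0,0,0,0,0,0.325,0.025],
    [0,0,0,0,0,0.335,0.025],
    [0,0,0,0,0,0.335,0.025],
    [0,0,0,0,0,0.335,0.025],
  ],
)

```text
clock: 26.52
eef_pos: [654.3, -247.9, 15.5]
tcp_rot: [3.141, -0.003, -0.085]
contact_force: [0.1, 0.1, -1.2]
opening: 0.399
grasp_force: 20.1
```

Run:
```python
from h import *
go(653.7,-247.6,8.3,-.085)
```

```text
at [ 654.3 -247.9   15.5] [ 3.141e+00 -3.000e-03 -8.500e-02] t 26.52 turn [ 0.0007 -0.003  -0.0002] shift m [-0.0007 -0.0003  0.0072]
```

Converted, 0.0075 m / 0.4 = 0.0188, 0.003 m / 0.4 = 0.0075.

>>> move_arm(
  motion=[
    [0,0,0,0,0,0.0075,0.025],
    [0,0,0,0,0,0.015,0.025],
    [0,0,0,0,0,0.0188,0.025],
    [0,0,0,0,0,0.0188,0.025],
  ],
)

```text
clock: 27.02
eef_pos: [654.2, -247.6, 8.4]
tcp_rot: [3.141, -0.002, -0.085]
contact_force: [-4.7, 2.3, 16.1]
opening: 0.392
grasp_force: 21.1
```

Converted, -0.2 m / 0.4 = -0.5, -0.14 m / 0.4 = -0.35.

>>> move_arm(
  motion=[
    [0,0,0,0,0,0,0.045],
    [0,0,0,0,0,0,0.06],
    [0,0,0,0,0,0,0.06],
    [0,0,0,0,0,0,0.06],
    [0,0,0,0,0,-0.075,0.06],
    [0,0,0,-0.05,0,-0.2,0.06],
    [0,0,0,-0.125,0,-0.35,0.06],
    [0,0,0,-0.25,0,-0.5,0.06],
  ],
)

```text
clock: 28.02
eef_pos: [566.0, -240.1, 192.6]
tcp_rot: [3.141, -0.002, -0.085]
contact_force: [0.6, -0.5, 0.7]
opening: 0.704
grasp_force: 0.0
```

Converted, -0.08 m / 0.4 = -0.2, -0.07 m / 0.4 = -0.175.

>>> move_arm(
  motion=[
    [0,0,0,-0.125,0,-0.125,0.06],
    [0,0,0,-0.175,0,-0.2,0.06],
    [0,0,0,-0.175,0,-0.2,0.06],
    [0,0,0,-0.175,0,-0.2,0.06],
  ],
)

```text
clock: 28.52
eef_pos: [496.4, -234.1, 270.3]
tcp_rot: [-3.142, -0.001, -0.085]
contact_force: [-0.1, -0.1, -0.4]
opening: 0.703
grasp_force: 0.0
```

Run:
```python
from h import *
im,w,K,T=cloud("wrist"); save("w8",im); Z=w[...,2]
f=np.array([564,-240.]);a=-0.085;Rf=np.array([[np.cos(a),-np.sin(a)],[np.sin(a),np.cos(a)]])
def near(x,y,r,lo,hi): return w[(Z>lo)&(Z<hi)&(np.hypot(w[...,0]-x,w[...,1]-y)<r)]
for n,p in dict(cup=near(654,-248,28,22,36),bottle=near(575,-107,28,60,85),reel=near(564,-240,35,53,62)).items():
    c,r=cv2.minEnclosingCircle(p[:,:2].astype(np.float32));print(n,len(p),((np.array(c)-f)@Rf).round(1),round(r,1),np.percentile(p[:,2],[5,50,95]).round(1))
m=(Z>4)&(Z<13)&(abs(w[...,0]-573)<72)&(abs(w[...,1]+163)<16); p=w[m]; r=cv2.minAreaRect(p[:,:2].astype(np.float32));print("tw",((np.array(r[0])-f)@Rf).round(1),r[1:],np.percentile(p[:,2],[5,50,95]).round(1))
p=near(564,-240,62,14,21);H=cv2.minAreaRect(p[:,:2].astype(np.float32));print("base",H)
print(sensors.sense()["eef_pos"])
```

```text
cup 352 [88.5  0.9] 17.7 [22.2 29.  30.9]
bottle 1593 [  0.5 132.2] 20.3 [62.1 68.6 80.8]
reel 3515 [-0.5  0.9] 29.9 [55.2 56.6 57.8]
tw [ 2.7 77.8] ((11.66105842590332, 125.30182647705078), 84.20475769042969) [4.5 8.  9.5]
base ((554.7300415039062, -238.72337341308594), (84.08175659179688, 102.36980438232422), 84.85013580322266)
[ 496.39282798 -233.88663256  269.61156658]
```

View pics/w8.png

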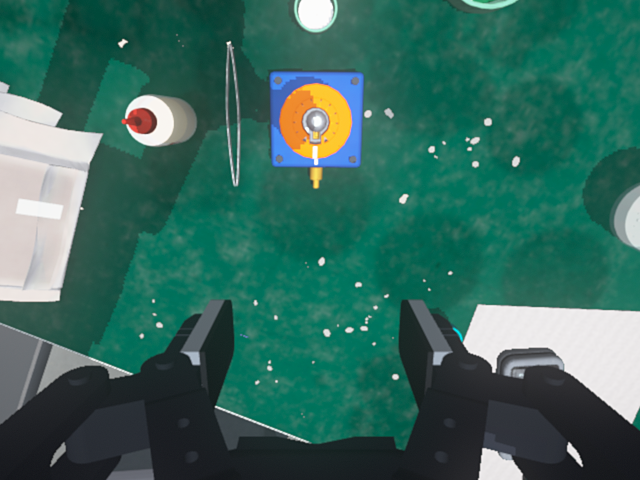

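All four are in place: the cup is at (316,10) behind the feeder, with the reel home at (316,120), the tweezers at (233,115) and the bottle standing at (165,120).

```bash
python3 -c "
from rig import order; print(order.sign_off())"
```

```text
the job is handed in; nothing more can be done
None
```

The job is handed in at about 28.6 s: my last wrist-camera measurement put the reel home on the key, and the tweezers, flux bottle and green cup within the stated tolerances; the rig returned no verdict.

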